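# Index the next transformer to the soldering rest and hold the plate

## Task

Lift the loose grey dust cover off the indexing fixture by its knob and set it down gently, right way up, on the bench clear of the fixture. Then bring the next transformer to the soldering rest: turn the bar knob inside clockwise (seen from above) to the third click stop counted from the plate's home stop - it may have been left a click along, so if in doubt turn it back against the home stop first. The clicks only locate the plate and I am about to press on it with the iron, so finish while still gripping the knob, holding it still on that third stop, and leave the bottle, the tweezers and the brush where they lie.

Things in the scene. Friction and masses are not known exactly. Their poses are not given: they have to be found in the camera images.
- index_base: Indexing fixture bolted to the bench: bare-aluminium flange 156 mm across, 8 mm high, with a step 126 mm across, 13 mm high. Origin on the plate's axis at the bench top, z up. Under the cover turns a plate of five nest arms (65 mm long); one nest is empty, four hold small transformers, pins up, tops 57 mm above the bench.
- work_rest (a point): The soldering rest, the work position: a 30 mm wide upright aluminium block with a V notch on top, on the fixture's -x side outside the cover. This point is the bottom of the V, 94 mm from the axis, 38 mm above the bench; the block's top is at 49 mm. At every third stop a nest faces it.
- index_plate (a joint): Angle of plate and knob, rad, growing clockwise seen from above. 15 sprung click stops 0.4189 rad apart: 0 home (empty nest at the rest, end stop at -0.03), 0.419 first, 0.838 second, 1.257 third (next transformer at the rest). Starts at home or first. Leaving a stop takes about 0.2 N m; midway it tips over into the next stop, which centres it and keeps it.
- index_knob: Black bar knob on the plate's axis, under the cover: bar 44 mm long, 14 mm wide, 30 mm high, its top 96 mm and its underside 66 mm above the bench, on a slim post. Origin at the bar's centre, 81 mm above the bench; x along the bar, to the empty nest (a thin line on that end), y across it (the grip), z up. Turns with the plate.
- dust_cover: Loose dust cover, an upturned pot of grey-painted metal, 143 mm across the rim, 96 mm high without its knob, wall 3 mm, 0.15 to 0.31 kg. Origin at the centre of the open lower rim, z up. It starts over the plate, standing on the flange (rim 8 mm above the bench, 4 mm play round the step), and must rise 95 mm to clear the bar knob.
- cover_knob (a point): Middle of the cover's black turned knob, on its axis 126 mm above its rim: a cylinder 30 mm across, from 116 to 136 mm above the rim (rounded top at 141 mm), on a 16 mm thick stem that leaves 20 mm between the knob and the cover's flat top.
- bare_patch (a point): A point on the bench top to the robot's right of the fixture, with bare bench for 85 mm round it: room for the cover (any other clear place will do). Two upright frame posts, 60 mm square and 1.4 m tall, stand on the bench at x 0.48, y -0.01 and at x 0.69, y -0.38: keep the arm clear of them. From each a flat strip 35 mm wide, 6 mm high runs back over the bench.
- small_bottle: Bystander: small white flux bottle with a needle cap, 31 mm across, 100 mm high, standing near the back edge of the bench. Origin under its centre.
- tweezers: Bystander: steel tweezers, 122 mm long, 10 mm high, lying right of the fixture near the far right post. Origin under their middle, long axis y.
- brush: Bystander: black anti-static brush, 120 x 42 x 14 mm, lying left of the fixture beyond the post. Origin under its middle, long axis y.

How it is judged:
On the way, in this order (a step that is already met when the one before it is completed fails the run):
1. the cover is lifted clear of the fixture in the gripper (height (world z) of dust_cover above 0.09 m and contact force between the fingers and dust_cover above 0.5 N), for 0.1 s.
2. the cover stands upright and let go on the bench, clear of the fixture (height (world z) of dust_cover below 0.012 m and angle between dust_cover's own z axis and vertical below 0.08 rad and horizontal distance between dust_cover and index_base above 0.145 m and linear speed of dust_cover below 0.03 m/s and contact force between the fingers and dust_cover below 0.1 N), for 0.2 s.
3. the plate is on its third stop, the fingers gripping the knob (value of joint index_plate between 1.1666 and 1.3466 rad and velocity of joint index_plate between -0.1 and 0.1 rad/s and contact force between the fingers and index_knob above 2 N), for 0.3 s.
At the end, for the whole second after the job is handed in: Fingers still grip the bar knob (over 2 N); plate still and within 0.09 rad (5 degrees) of its third stop, 1.257 rad; the cover let go, still and upright (0.08 rad) on the bench, rim under 12 mm up, centre over 145 mm from the fixture's axis (all of step 2 and all of step 3); the arm keeps its last pose, push and grip.
It fails at once if the cover is dropped: out of the fingers with its rim more than 5 cm above the bench (height (world z) of dust_cover above 0.05 m and contact force between the fingers and dust_cover below 0.01 N).
It fails at once if the bottle is moved more than 3 cm (distance of small_bottle from where it was at the start of the episode above 0.03 m).
It fails at once if the tweezers is moved more than 3 cm (distance of tweezers from where it was at the start of the episode above 0.03 m).
It fails at once if the brush is moved more than 3 cm (distance of brush from where it was at the start of the episode above 0.03 m).
It also fails if it takes over 64 s, if anything falls off the work surface, if the arm or the gripper's body presses on something with over 40 N, if the wrist force passes 120 N, or if a joint passes its speed limit or range.

## Robot

A 6-joint arm with a two-finger parallel gripper is mounted at the origin on the work surface; the furniture and walls round the work are solid. World frame = base frame: x ahead of the robot, y to its left, z up, the work surface at z = 0. Lengths are in m, angles in rad, forces in N, time in s.
With the tool pointing down it reaches from about 0.35 to 0.975 m from the base axis. Payload 4.9 kg.
Tool frame: the origin (TCP) lies between the finger pads; the fingertips stand 14 mm ahead of it and the grasp point (between the pads) lies 5 mm behind it (manip.tcp_to_tips is the distance from the TCP to the fingertips, in m); z points along the fingers, y is the line along which they close (so a half turn about z gives the same grasp; the last joint's range is limited). The gripper opens to 85 mm and grips with 20 to 120 N. Pads are 22 mm wide; open, the fingers measure 114 mm over their backs; the gripper's body (76 mm by 85 mm) begins 54 mm behind the grasp point. The pads swing forward as they close: fully open they stand 13 mm farther back than shut.
Start: joints at [1.053, 0.053, 1.613, -0, 1.476, -0.119], TCP at [0.243, 0.576, 0.245] pointing down, gripper open.
Joint ranges: [-3.01, 3.01], [-1.01, 2.22], [0.06, 2.58], [-1.02, 4.17], [0.09, 2.62], [-3.14, 3.14]. Speed limits (rad/s): [2.57, 2.57, 3.14, 3.14, 3.14, 3.14].

## Interface

Orientations are given as a unit quaternion [w, x, y, z].
In Python, from plant import manip gives the robot as it stands.
- The arm moves only by the tool servo_tool, never from a script. Its argument "moves" is a list that holds one entry, the list of rows, each a list of 7 numbers: the shift along the tool's x, y, z in mm, then the turn, a rotation vector about the tool's x, y, z in degrees, then the finger opening in mm, from 0 to 85.4. In form: [[[x, y, z, ax, ay, az, fingers], ...]]. A call has 1 to 12 rows; each row shifts and turns the commanded pose from where the row before left it, along the tool's axes as they then stand; what a row does not reach is not made up. A row lasts 1/8 s, in which the tool goes at most 62.5 mm and 10.7 degrees, less where a joint would pass 70% of its speed; a pose out of reach is approached as far as the arm can. A call with a gripper value outside its range is refused whole. The fingers move at their own pace and stop on an object; the grip force is fixed at half the most. Time passes only in rows, so rows that do not move let the fingers close. It gives the time, the measured TCP pose, the force, the opening and the grip force at its end, in the units of the state.
- manip.state(): the state, without advancing time (a new reading comes with each control period).
- manip.grab_frame(name): name is "scene" or "side" or "wrist"; returns a dict with "image" (480x640x3 uint8, blue, green, red), "mtx" (3x3 intrinsics, pixels), "eye" and "rotation" of the camera in the world. Camera axes: x right, y down, z forward; pixel columns grow to the right and rows downward; lengths in m; the calibration is good to about 2 mm. The wrist camera is an equidistant fisheye: a pixel r from the principal point sees the ray r / f radians off the axis. A picture is of the moment at which its call begins. There is no depth.
- manip.job_done(): hands the job in; it is judged then, once.
The state is a dict: "time": time; "joint_pos": joint angles; "joint_vel": joint speeds; "joint_efforts": joint torques, N m; "tool_pos": TCP position; "tool_rot": TCP orientation; "contact_force": force on the tool from outside, world axes, zero at the start; "ft_torque": the same for the moment, N m; "gripper_width": opening from 0.0 (shut) to 1.0 (fully open); "grasp_force": force on a finger pad.
Only numpy, scipy, OpenCV 4.12 (cv2) and the standard library are available. Lean on these libraries where they do the work, as an engineer would, in place of code of your own. Each camera call takes 0.05 s, during which the arm holds its last target. There are 200 camera calls.

## Working session

There is one attempt and no reset: what is moved stays moved. The work goes in short steps, Python scripts to look and compute and a tool call to move; the robot and the scene stay as the last step left them, time stands still between calls to the robot, and variables do not carry over. Pictures are saved under pics/ and viewed, at most 10 in all, crops included, and the job is handed in when it is done.

Besides the shell and the picture viewer there is one more tool, called in YAML: its name, and indented under it one key for each argument. servo_tool: Moves the arm, as the interface text tells. Its arguments: {"type":"object","properties":{"moves":{"type":"array"}},"required":["moves"]}

```bash
ls; mkdir -p pics; cat > h.py <<'E'
import numpy as np, cv2
from plant import manip
from scipy.spatial.transform import Rotation as R
def grab(n,f=None):
    d=manip.grab_frame(n)
    if f: cv2.imwrite('pics/'+f,d['image'])
    return d
def ray(d,u,v,fish=False):
    K=np.array(d['mtx']); x=(u-K[0,2])/K[0,0]; y=(v-K[1,2])/K[1,1]
    if fish:
        t=np.hypot(x,y); s=np.sin(t)/t if t>1e-9 else 1; c=np.array([x*s,y*s,np.cos(t)])
    else: c=np.array([x,y,1.])
    return np.array(d['eye']),np.array(d['rotation'])@(c/np.linalg.norm(c))
def onz(d,u,v,z,fish=False):
    e,r=ray(d,u,v,fish); return e+r*(z-e[2])/r[2]
def cross(d1,p1,d2,p2,f1=False,f2=False):
    a,r=ray(d1,*p1,f1); b,s=ray(d2,*p2,f2)
    t=np.linalg.lstsq(np.c_[r,-s],b-a,rcond=None)[0]
    A=a+r*t[0];B=b+s*t[1]; return (A+B)/2,np.linalg.norm(A-B)
def proj(d,P):
    K=np.array(d['mtx']); c=np.array(d['rotation']).T@(np.array(P)-np.array(d['eye'])); c=K@c; return c[:2]/c[2]
E
python3 - <<'E'
from h import *
for n in ('scene','side'):
    d=grab(n,n+'0.png'); print(n,np.round(d['mtx'],1).tolist(),np.round(d['eye'],3),np.round(d['rotation'],3).tolist())
s=manip.state(); print({k:np.round(v,3).tolist() for k,v in s.items()}, manip.tcp_to_tips)
E
```

```text
pics
scene [[536.1, 0.0, 325.5], [0.0, 536.1, 235.0], [0.0, 0.0, 1.0]] [ 0.089 -0.931  0.531] [-0.528, 0.808, -0.224, 0.133]
side [[484.7, 0.0, 322.3], [0.0, 484.7, 249.6], [0.0, 0.0, 1.0]] [ 0.093 -0.787  0.889] [-0.372, 0.879, -0.273, 0.123]
{'time': 0.1, 'joint_pos': [1.053, 0.053, 1.614, -0.0, 1.476, -0.119], 'joint_vel': [0.0, -0.002, -0.002, -0.0, 0.0, -0.0], 'joint_efforts': [-0.0, -39.49, -37.136, -0.0, 0.004, 0.0], 'tool_pos': [0.242, 0.575, 0.244], 'tool_rot': [-0.0, 0.198, 0.98, -0.001], 'contact_force': [0.282, -0.23, 0.912], 'ft_torque': [-0.053, 0.011, -0.017], 'grasp_force': 0.0, 'gripper_width': 1.001} 0.014
```

```bash
sed -i "s/np.array(d\['rotation'\])/RM(d)/g" h.py; cat >> h.py <<'E'
def RM(d):
    q=np.array(d['rotation'],float); return R.from_quat(q[[1,2,3,0]]).as_matrix()
E
```

```text
(no output)
```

View pics/scene0.png

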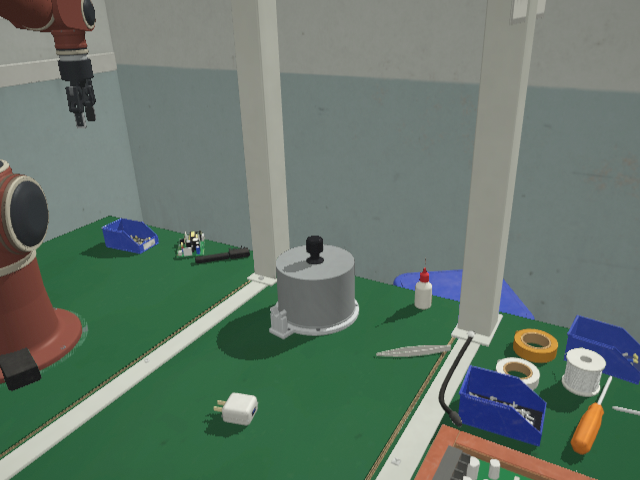

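View pics/side0.png

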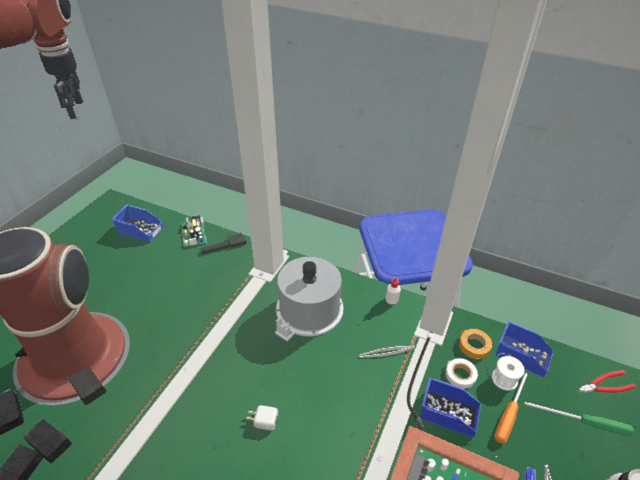

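Scene: cover knob at about (315,246), cover top edge (276-355, 250-275), rest at (280,320), tweezers (415,350), bottle (423,290), plug (238,408). Side: cover knob (310,270), rest (286,327), tweezers (386,351), plug (262,418).

```bash
python3 - <<'E'
from h import *
D={n:manip.grab_frame(n) for n in('scene','side')}
C={}
for n,(u,v) in dict(scene=(315,246),side=(310,270)).items():
    g=D[n]['image'].max(2).astype(int); m=np.zeros_like(g,np.uint8); w=16
    m[v-w:v+w+8,u-w:u+w]=(g[v-w:v+w+8,u-w:u+w]<60)
    k,l,s,c=cv2.connectedComponentsWithStats(m); 
    for i in range(1,k): 
        if s[i,4]>20: print(n,s[i],c[i])
S,T=D['scene'],D['side']
print('knob',cross(S,(315,242.5),T,(310,267)))
print('rest@49',cross(S,(279,310),T,(285,320)))
for nm,a,b,z in [('tweez',(415,351),(386,352),.005),('tw L',(377,354),(360,356),.005),('tw R',(450,348),(413,347),.005),('bottle',(423,305),(393,302),0),('plug',(238,408),(262,418),.015),('plugright',(257,405),(278,416),.01),('strip R edge',(440,362),(425,345),.006),('strip',(405,430),(395,420),.006)]:
    print(nm,onz(S,*a,z).round(3),onz(T,*b,z).round(3))
for P in [(.6,-.3,0),(.55,-.35,0),(.5,-.35,0),(.55,-.3,0)]: print(P,proj(S,P).round(),proj(T,P).round())
E
```

```text
scene [306 236  18  28 394] [314.21573604 249.03807107]
side [304 267  11  13  91] [308.78021978 273.40659341]
knob (array([ 0.49265404, -0.18204938,  0.13850596]), np.float64(0.00021101017021043068))
rest@49 (array([ 0.4067625 , -0.20810237,  0.04368016]), np.float64(0.0036900124050992045))
tweez [ 0.563 -0.38   0.005] [ 0.558 -0.379  0.005]
tw L [ 0.506 -0.354  0.005] [ 0.505 -0.355  0.005]
tw R [ 0.616 -0.403  0.005] [ 0.615 -0.402  0.005]
bottle [ 0.67  -0.271  0.   ] [ 0.665 -0.278  0.   ]
plug [ 0.266 -0.365  0.015] [ 0.26  -0.364  0.015]
plugright [ 0.292 -0.367  0.01 ] [ 0.288 -0.375  0.01 ]
strip R edge [ 0.577 -0.424  0.006] [ 0.639 -0.413  0.006]
strip [ 0.442 -0.509  0.006] [ 0.471 -0.508  0.006]
(0.6, -0.3, 0) [403. 323.] [378. 321.]
(0.55, -0.35, 0) [397. 347.] [375. 346.]
(0.5, -0.35, 0) [372. 356.] [357. 357.]
(0.55, -0.3, 0) [380. 332.] [361. 331.]
```

servo_tool:
  moves:
    - [[0,-43,0,0,0,0,40],[0,-43,0,0,0,0,40],[0,-43,0,0,0,0,40],[0,-43,0,0,0,0,40],[0,-43,0,0,0,0,40],[0,-43,0,0,0,0,40],[-51.1,-3.6,0,0,0,8,40],[-51.1,-3.6,0,0,0,8,40],[-51.1,-3.6,0,0,0,8,40]]

```text
time: 1.32
tool_pos: [0.2687, 0.2498, 0.2454]
tool_rot: [0.0, 0.399, 0.917, 0.0]
contact_force: [0.3, 0.6, 0.1]
gripper_width: 0.469
grasp_force: 0.0
```

```bash
python3 - <<'E'
from h import *
d=grab('side','side1.png'); w=grab('wrist','w1.png')
s=manip.state(); print(np.round(w['mtx'],1).tolist(),w['eye'],w['rotation'],s['tool_pos'],s['joint_pos'])
T=R.from_quat(np.array(s['tool_rot'])[[1,2,3,0]]).as_matrix(); print(T.T@(np.array(w['eye'])-s['tool_pos']))
cv2.imwrite('pics/cmb.png',np.hstack([cv2.resize(d['image'],(400,300)),cv2.resize(w['image'],(400,300))]))
E
```

```text
[[371.6, 0.0, 318.7], [0.0, 371.6, 245.3], [0.0, 0.0, 1.0]] [0.2222241  0.29990534 0.37331876] [0.1383563  0.9223322  0.35673258 0.05387683] [0.27030215 0.24808713 0.24525589] [ 5.39974432e-01 -6.38482186e-01  2.16668639e+00 -1.41891839e-03
  1.61304130e+00 -2.03847994e-01]
[ 0.07049932 -0.00029101 -0.12816584]
```

View pics/cmb.png

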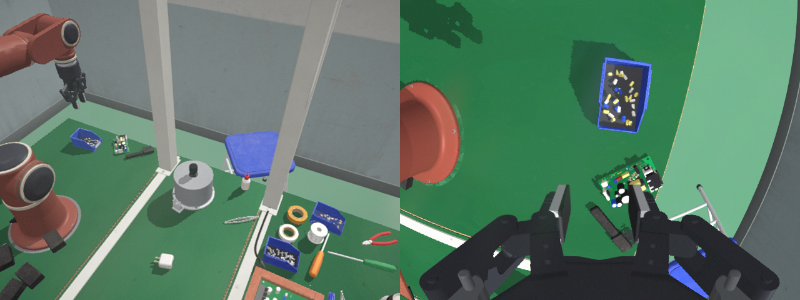

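The arm is folded back with nothing outboard of the hand; the camera sits on the trailing side. The swing past the near post is clear.

servo_tool:
  moves:
    - [[-49.5,-11,0,0,0,8,40],[-49.5,-3.5,0,0,0,8,40],[-49.5,-3.5,0,0,0,8,40],[-49.5,-3.5,0,0,0,8,40],[-49.5,-3.5,0,0,0,8,40],[-49.5,-3.5,0,0,0,8,40],[-49.5,-3.5,0,0,0,8,55],[-49.5,-3.5,0,0,0,8,55],[0,40,0,0,0,0,70],[0,0,0,0,0,0,70]]

```text
time: 2.68
tool_pos: [0.3728, -0.1387, 0.2444]
tool_rot: [-0.001, 0.823, 0.567, -0.0]
contact_force: [-0.1, 0.8, -0.1]
gripper_width: 0.819
grasp_force: 0.0
```

```bash
python3 - <<'E'
from h import *
w=grab('wrist','w2.png'); s=manip.state(); print(s['tool_pos'],s['tool_rot'],s['contact_force'])
K=w['mtx']
# predicted pixel of est. knob
c=RM(w).T@(np.array([.493,-.182,.134])-w['eye']); t=np.arccos(c[2]/np.linalg.norm(c)); print(c[:2]/np.hypot(*c[:2])*t*K[0][0]+np.array([K[0][2],K[1][2]]))
E
```

```text
[ 0.37236001 -0.13798212  0.2446346 ] [-1.27536344e-03  8.23107599e-01  5.67883867e-01 -4.09520487e-04] [ 0.52238078  0.10458787 -0.44425474]
[494.86266565 243.13547349]
```

View pics/w2.png

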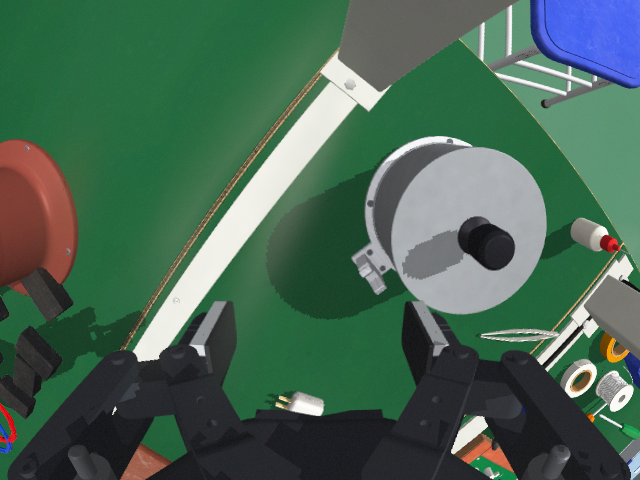

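Wrist view: cover's top disc spans (391-547, 147-314), centre about (469,231); knob top at (497,248); rest block at (372,268); bottle (590,235), tweezers (520,335).

```bash
cat >> h.py <<'E'
def fix(c): # world delta into tool mm at current pose
    s=manip.state(); T=R.from_quat(np.array(s['tool_rot'])[[1,2,3,0]]).as_matrix(); return (T.T@(np.array(c)-s['tool_pos'])*1000).round(1)
E
python3 - <<'E'
from h import *
w=manip.grab_frame('wrist')
g=cv2.cvtColor(w['image'],cv2.COLOR_BGR2HSV)
m=((g[...,1]<30)&(g[...,2]>140)&(g[...,2]<225)).astype(np.uint8); m[:, :385]=0; m[325:]=0; m[:140]=0; m[:,552:]=0
ys,xs=np.nonzero(m); 
# rim points of the top disc via rays -> plane .104 -> circle fit
c=max(cv2.findContours(m,cv2.RETR_EXTERNAL,cv2.CHAIN_APPROX_NONE)[0],key=cv2.contourArea)[:,0]
h=cv2.convexHull(c)[:,0]
P=np.array([onz(w,u,v,.104,True)[:2] for u,v in h])
def fitc(P):
    A=np.c_[2*P,np.ones(len(P))]; s=np.linalg.lstsq(A,(P**2).sum(1),rcond=None)[0]; return s[:2],np.sqrt(s[2]+s[:2]@s[:2])
print('disc',fitc(P),len(P))
print('disc ctr',onz(w,469,231,.104,True),'knob',onz(w,497,248,.147,True))
print('L,R',[onz(w,*p,.104,True).round(3) for p in((391,231),(547,225),(469,147),(464,314))])
print('rest',onz(w,372,268,.045,True), onz(w,362,252,.049,True))
E
```

```text
disc (array([ 0.48632679, -0.18433151]), np.float64(0.07141797685197884)) 45
disc ctr [ 0.48463867 -0.17694034  0.104     ] knob [ 0.48835313 -0.17923963  0.147     ]
L,R [array([ 0.425, -0.155,  0.104]), array([ 0.558, -0.198,  0.104]), array([ 0.503, -0.114,  0.104]), array([ 0.464, -0.247,  0.104])]
rest [ 0.40223612 -0.20122578  0.045     ] [ 0.39840987 -0.18137702  0.049     ]
```

servo_tool:
  moves:
    - [[0.7,42,0,0,0,0,70],[0.6,42,0,0,0,0,70],[0.6,42,20,0,0,0,70],[0,0,35,0,0,0,70],[0,0,0,0,0,0,70]]

```text
time: 3.4
tool_pos: [0.4888, -0.1792, 0.1872]
tool_rot: [-0.003, 0.823, 0.568, -0.002]
contact_force: [-0.2, 0.2, 0.0]
gripper_width: 0.822
grasp_force: 0.0
```

```bash
python3 - <<'E'
from h import *
w=grab('wrist','w3.png'); s=manip.state(); print(s['tool_pos'],s['tool_rot'],s['contact_force'])
K=w['mtx']
for P in ([.490,-.181,.149],[.49,-.181,.124]):
    c=RM(w).T@(np.array(P)-w['eye']); t=np.arccos(c[2]/np.linalg.norm(c)); print(c[:2]/np.hypot(*c[:2])*t*K[0][0]+np.array([K[0][2],K[1][2]]))
E
```

```text
[ 0.48982142 -0.17988609  0.18958575] [-1.19917968e-03  8.22826277e-01  5.68291420e-01 -5.84452096e-04] [0.67204855 0.00875351 0.00957985]
[322.18748272 291.72993783]
[322.04644266 273.42111895]
```

View pics/w3.png

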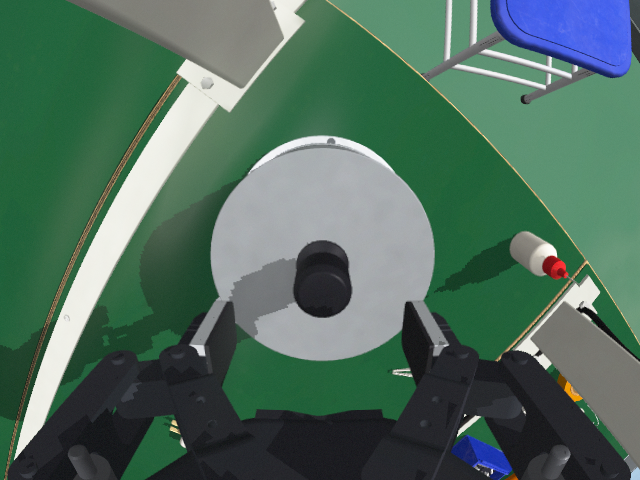

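Knob top at (322,291), midway between the pads (219 and 420) within about 2 mm. Descend and grip.

servo_tool:
  moves:
    - [[-1,1.2,25,0,0,0,70],[0,0,20,0,0,0,70],[0,0,14,0,0,0,70],[0,0,0,0,0,0,45],[0,0,0,0,0,0,20],[0,0,0,0,0,0,10],[0,0,0,0,0,0,10],[0,0,0,0,0,0,10]]

```text
time: 4.45
tool_pos: [0.4916, -0.183, 0.1325]
tool_rot: [0.0, 0.823, 0.568, -0.0]
contact_force: [-4.6, 1.1, 6.1]
gripper_width: 0.327
grasp_force: 59.5
```

servo_tool:
  moves:
    - [[0,0,-5,0,0,0,10],[0,0,-8,0,0,0,10],[0,0,-14,0,0,0,10],[0,0,-20,0,0,0,10],[0,0,-25,0,0,0,10],[0,0,-25,0,0,0,10],[0,0,-20,0,0,0,10],[0,0,-8,0,0,0,10],[0,0,0,0,0,0,10]]

```text
time: 5.58
tool_pos: [0.4916, -0.1829, 0.2569]
tool_rot: [0.0, 0.823, 0.567, 0.0]
contact_force: [0.2, -0.1, -2.3]
gripper_width: 0.323
grasp_force: 59.4
```

```bash
python3 - <<'E'
from h import *
s=manip.state(); print(s['tool_pos'],s['contact_force'],s['grasp_force'],s['gripper_width'],s['joint_pos'])
d=grab('scene','s4.png'); d2=grab('side','d4.png')
cv2.imwrite('pics/cmb4.png',np.hstack([d['image'][200:420,200:500],cv2.resize(d2['image'],None,fx=1,fy=1)[200:420,200:500]]))
S=d
print('dest pix',proj(d,(.41,-.36,0)),proj(d2,(.41,-.36,0)))
th=np.linspace(0,6.28,24)
for D in(d,d2):
    im=D['image']
    print([tuple(int(x) for x in im[int(q[1]),int(q[0])]) for q in [proj(D,(.41+r*np.cos(t),-.36+r*np.sin(t),0)) for r in(.08,) for t in th]])
print(fix((.41,-.36,.245)))
E
```

```text
[ 0.49163528 -0.1829301   0.25685343] [ 0.1652089  -0.11474807 -2.25437944] 59.368233284913 0.3231086072020563 [-4.98138734e-01 -1.97463082e-01  1.83101417e+00 -6.25263739e-07
  1.50711765e+00 -1.34234002e-01]
dest pix [327.04642138 379.07041962] [325.10038613 381.25230709]
[(72, 110, 53), (72, 110, 53), (71, 109, 52), (72, 110, 54), (71, 109, 52), (70, 108, 52), (71, 110, 53), (70, 110, 53), (74, 111, 55), (70, 110, 53), (71, 110, 54), (73, 112, 55), (72, 110, 53), (73, 111, 54), (69, 110, 53), (72, 112, 56), (72, 111, 53), (73, 112, 55), (71, 112, 54), (70, 109, 51), (72, 110, 53), (73, 111, 54), (70, 110, 53), (72, 110, 53)]
[(105, 145, 81), (104, 142, 81), (102, 140, 80), (103, 142, 85), (103, 140, 81), (105, 139, 83), (101, 139, 83), (102, 140, 81), (102, 142, 81), (101, 139, 81), (99, 140, 81), (101, 139, 81), (102, 141, 80), (99, 140, 78), (100, 144, 81), (101, 142, 81), (104, 144, 84), (105, 145, 83), (106, 148, 87), (103, 144, 83), (102, 145, 82), (102, 144, 81), (100, 141, 77), (105, 145, 81)]
[-194.6  -12.6   10.1]
```

View pics/cmb4.png

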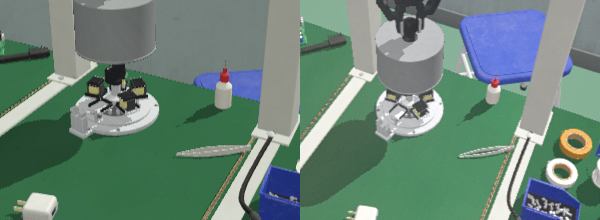

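Scene/side: cover hangs upright in the gripper, well clear of the bar knob; bare bench all round the chosen spot (0.41, -0.36).

servo_tool:
  moves:
    - [[-20,-1.6,0,0,0,0,10],[-40,-2.5,0,0,0,0,10],[-45,-3,0,0,0,0,10],[-45,-3,0,0,0,0,10],[-30,-2,0,0,0,0,10],[-14.6,-0.5,20,0,0,0,10],[0,0,35,0,0,0,10],[0,0,35,0,0,0,10],[0,0,22,0,0,0,10],[0,0,10,0,0,0,10],[0,0,3,0,0,0,10],[0,0,0,0,0,0,10]]

```text
time: 7.18
tool_pos: [0.4108, -0.3604, 0.1318]
tool_rot: [0.0, 0.823, 0.568, 0.0]
contact_force: [1.0, 0.8, -2.7]
gripper_width: 0.328
grasp_force: 59.5
```

servo_tool:
  moves:
    - [[0,0,3,0,0,0,10],[0,0,2,0,0,0,10],[0,0,1.5,0,0,0,10],[0,0,0,0,0,0,10],[0,0,0,0,0,0,10]]

```text
time: 7.8
tool_pos: [0.4104, -0.3603, 0.1249]
tool_rot: [0.0, 0.823, 0.567, -0.0]
contact_force: [-1.0, 0.3, -2.6]
gripper_width: 0.324
grasp_force: 59.5
```

servo_tool:
  moves:
    - [[0,0,0.5,0,0,0,10],[0,0,0.5,0,0,0,10],[0,0,0,0,0,0,10],[0,0,0,0,0,0,10]]

```text
time: 8.3
tool_pos: [0.4105, -0.3604, 0.1245]
tool_rot: [0.0, 0.823, 0.568, -0.0]
contact_force: [-3.0, 2.3, 4.1]
gripper_width: 0.329
grasp_force: 60.1
```

Bench contact (force turned up to +4 N). Release and withdraw upward.

servo_tool:
  moves:
    - [[0,0,0,0,0,0,40],[0,0,0,0,0,0,65],[0,0,0,0,0,0,70],[0,0,0,0,0,0,70],[0,0,0,0,0,0,70],[0,0,-15,0,0,0,70],[0,0,-30,0,0,0,70],[0,0,-40,0,0,0,70],[0,0,-35,0,0,0,70],[0,0,0,0,0,0,70]]

```text
time: 9.55
tool_pos: [0.4119, -0.3619, 0.2492]
tool_rot: [0.004, 0.823, 0.567, 0.001]
contact_force: [-0.7, 0.3, -0.1]
gripper_width: 0.816
grasp_force: 0.0
```

servo_tool:
  moves:
    - [[30,2,0,0,0,0,70],[45,3,0,0,0,0,70],[45,3,0,0,0,0,70],[45,3,0,0,0,0,70],[29,1.6,20,0,0,0,70],[0,0,10,0,0,0,70],[0,0,0,0,0,0,70]]

```text
time: 10.42
tool_pos: [0.4903, -0.1834, 0.2122]
tool_rot: [-0.001, 0.823, 0.567, -0.001]
contact_force: [0.1, -0.1, 1.1]
gripper_width: 0.819
grasp_force: 0.0
```

```bash
python3 - <<'E'
from h import *
w=grab('wrist','w5.png'); s=manip.state(); print(s['tool_pos'],s['tool_rot'],s['contact_force'])
d=grab('scene','s5.png')
cv2.imwrite('pics/cmb5.png',np.hstack([w['image'][100:420,130:520],d['image'][230:430,230:430].repeat(2,0).repeat(2,1)[:320]]))
E
```

```text
[ 0.49066543 -0.18397353  0.21318093] [-4.95820202e-04  8.23620668e-01  5.67140658e-01 -4.73200489e-04] [-0.48142988  1.12943743  0.36548913]
```

View pics/cmb5.png

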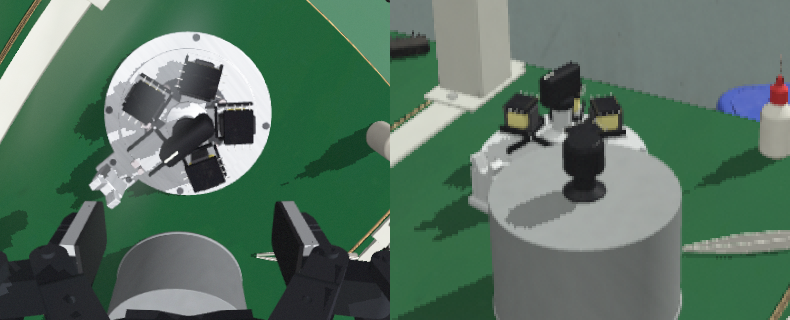

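Wrist view (full-image pixels): flange spans (235-401, 131-295), rest at (238,285), bar knob from about (295,255) to (342,222), transformers at (280,195), (330,178), (367,222), (337,270), gap toward the rest. The scene crop shows the cover upright on the bench.

```bash
python3 - <<'E'
from h import *
w=manip.grab_frame('wrist')
f=lambda u,v,z: onz(w,u,v,z,True)
P=np.array([f(u,v,.008)[:2] for u,v in((235,210),(401,213),(318,131),(320,295))])
A=np.c_[2*P,np.ones(4)]; q=np.linalg.lstsq(A,(P**2).sum(1),rcond=None)[0]; c=q[:2]; print('flange',c,np.sqrt(q[2]+c@c))
rest=f(238,287,.045)[:2]; print('rest',rest,np.linalg.norm(rest-c),np.degrees(np.arctan2(*(rest-c)[::-1])))
for t in((280,195),(330,178),(367,222),(337,270)):
    p=f(*t,.055)[:2]-c; print('tr',np.degrees(np.arctan2(p[1],p[0])).round(1),np.linalg.norm(p).round(3))
im=w['image']; g=im.max(2); 
e1,e2=f(295,256,.096),f(340,218,.096); print('bar',e1,e2,(e1+e2)/2,np.linalg.norm(e1-e2),np.degrees(np.arctan2(*(e1-e2)[:2][::-1])))
cv2.imwrite('pics/knob.png',cv2.resize(cv2.convertScaleAbs(im[170:320,220:400],alpha=1.6,beta=25),None,fx=4,fy=4,interpolation=cv2.INTER_CUBIC))
E
```

```text
flange [ 0.49044119 -0.18511307] 0.07799128707378296
rest [ 0.40504644 -0.21080328] 0.08917539189966849 -163.25657972987577
tr 115.7 0.041
tr 56.3 0.042
tr -11.8 0.04
tr -86.3 0.038
bar [ 0.47246569 -0.18736378  0.096     ] [ 0.51115196 -0.17308087  0.096     ] [ 0.49180882 -0.18022232  0.096     ] 0.041238685872132995 -159.7359414454735
```

View pics/knob.png

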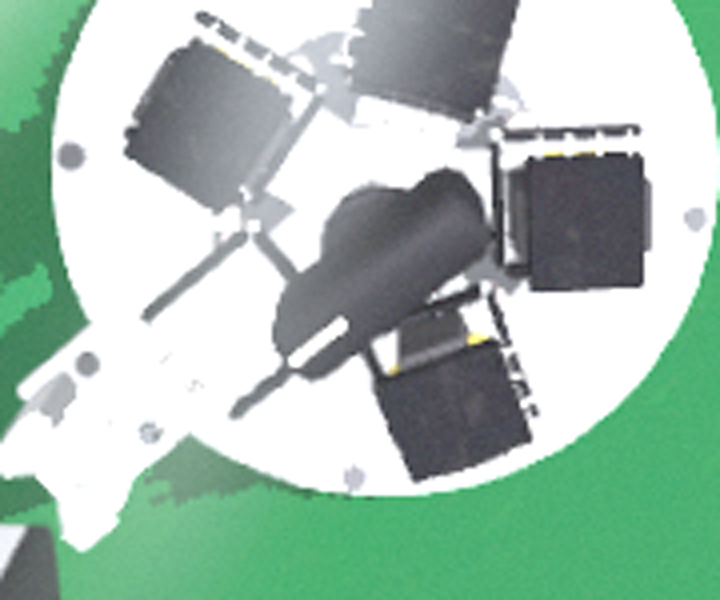

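The bar's line end points at the rest (about -161° against the rest's -163°), with transformers 72° apart consistent with it: the plate is at home. Turn the hand 52° clockwise and descend onto the bar.

servo_tool:
  moves:
    - [[1,0,0,0,0,10.4,70],[0,0,0,0,0,10.4,70],[0,0,0,0,0,10.4,70],[0,0,20,0,0,10.4,70],[0,0,30,0,0,10.4,70],[0,0,15,0,0,0,70],[0,0,0,0,0,0,70],[0,0,0,0,0,0,70]]

```text
time: 11.58
tool_pos: [0.4923, -0.1831, 0.1502]
tool_rot: [0.001, 0.989, 0.15, 0.001]
contact_force: [0.2, 0.2, -0.6]
gripper_width: 0.819
grasp_force: 0.0
```

```bash
python3 - <<'E'
from h import *
w=grab('wrist','w6.png'); s=manip.state(); print(s['tool_pos'],s['tool_rot'],s['contact_force'],s['joint_pos'])
cv2.imwrite('pics/w6c.png',cv2.convertScaleAbs(w['image'][100:420,130:520],alpha=1.5,beta=20))
E
```

```text
[ 0.49243122 -0.18303365  0.15037493] [7.67714669e-04 9.88753161e-01 1.49551305e-01 1.00241580e-03] [ 0.04882782 -0.30115925 -0.30543034] [-4.97575125e-01 -1.10087553e-01  1.93499162e+00 -1.53709869e-05
  1.31416338e+00  7.72995925e-01]
```

View pics/w6c.png

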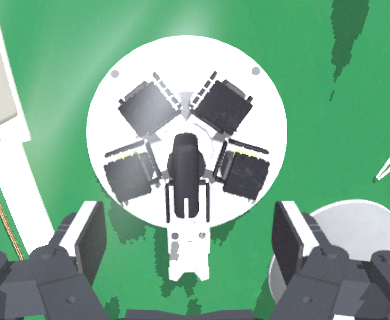

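Bar runs straight down the image at column 316, midway between the pads; the line end and the empty nest face the rest: home, confirmed.

servo_tool:
  moves:
    - [[0,-1,25,0,0,0,70],[0,0,25,0,0,0,70],[0,0,15,0,0,0,70],[0,0,4,0,0,0,70],[0,0,0,0,0,0,40],[0,0,0,0,0,0,15],[0,0,0,0,0,0,0],[0,0,0,0,0,0,0],[0,0,0,0,0,0,0],[0,0,0,0,0,0,0]]

```text
time: 12.88
tool_pos: [0.4924, -0.1815, 0.0822]
tool_rot: [0.0, 0.989, 0.15, 0.001]
contact_force: [-2.6, 4.5, 8.6]
gripper_width: 0.152
grasp_force: 83.0
```

```bash
python3 - <<'E'
from h import *
s=manip.state(); print({k:np.round(v,3).tolist() for k,v in s.items()})
q=s['tool_rot'];print(np.degrees(2*np.arctan2(q[2],q[1])))
E
```

```text
{'time': 12.875, 'joint_pos': [-0.495, -0.026, 1.979, 0.001, 1.186, 0.775], 'joint_vel': [-0.001, -0.001, -0.0, 0.001, -0.0, 0.001], 'joint_efforts': [-1.778, -27.591, -30.56, -0.274, -0.983, 0.262], 'tool_pos': [0.492, -0.181, 0.082], 'tool_rot': [0.0, 0.989, 0.15, 0.001], 'contact_force': [-2.581, 4.528, 8.578], 'ft_torque': [0.302, 0.35, 0.25], 'grasp_force': 83.019, 'gripper_width': 0.152}
17.2169439875287
```

servo_tool:
  moves:
    - [[0,0,0,0,0,4,0],[0,0,0,0,0,6,0],[0,0,0,0,0,7,0],[0,0,0,0,0,7,0],[0,0,0,0,0,0,0]]

```text
time: 13.5
tool_pos: [0.4925, -0.183, 0.0822]
tool_rot: [0.002, 0.998, -0.059, 0.001]
contact_force: [-1.8, -1.6, 5.8]
gripper_width: 0.15
grasp_force: 82.8
```

```bash
python3 - <<'E'
from h import *
s=manip.state(); print({k:np.round(s[k],3).tolist() for k in('tool_pos','contact_force','ft_torque','gripper_width','grasp_force')})
q=s['tool_rot'];print(np.degrees(2*np.arctan2(q[2],q[1])))
E
```

```text
{'tool_pos': [0.493, -0.183, 0.082], 'contact_force': [-1.752, -1.596, 5.799], 'ft_torque': [-0.401, 0.422, 0.215], 'gripper_width': 0.15, 'grasp_force': 82.811}
-6.818341841897719
```

servo_tool:
  moves:
    - [[0,0,0,0,0,6,0],[0,0,0,0,0,7,0],[0,0,0,0,0,7,0],[0,0,0,0,0,7,0],[0,0,0,0,0,7,0],[0,0,0,0,0,7,0],[0,0,0,0,0,5,0],[0,0,0,0,0,2,0],[0,0,0,0,0,0,0],[0,0,0,0,0,0,0],[0,0,0,0,0,0,0]]

```text
time: 14.88
tool_pos: [0.491, -0.1855, 0.0822]
tool_rot: [0.004, 0.888, -0.46, 0.001]
contact_force: [-7.2, -11.9, 7.2]
gripper_width: 0.149
grasp_force: 83.6
```

```bash
python3 - <<'E'
from h import *
s=manip.state(); print({k:np.round(s[k],3).tolist() for k in('tool_pos','contact_force','ft_torque','gripper_width','grasp_force')})
q=s['tool_rot'];print(np.degrees(2*np.arctan2(q[2],q[1])))
w=grab('wrist','w7.png');d=grab('side','d7.png')
cv2.imwrite('pics/w7c.png',np.hstack([cv2.convertScaleAbs(w['image'][100:420,130:520],alpha=1.5,beta=20),d['image'][210:430,200:400].repeat(2,0).repeat(2,1)[60:380]]))
E
```

```text
{'tool_pos': [0.491, -0.186, 0.082], 'contact_force': [-7.239, -11.872, 7.171], 'ft_torque': [-1.562, 1.33, 0.286], 'gripper_width': 0.149, 'grasp_force': 83.611}
-54.7624602161794
```

View pics/w7c.png

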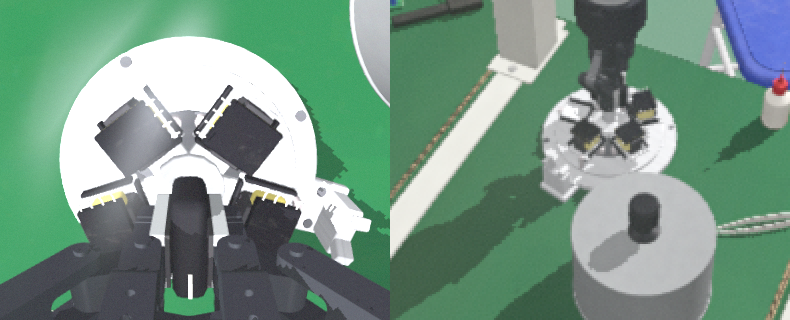

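The hand and the plate have turned exactly 72° from home. The bar is still square in the pads (crop columns 170-208, with the line end at (190,285)), and a transformer now faces the rest. The cover stands upright in the clear. Handing in.

```bash
python3 -c "
from plant import manip
print(manip.job_done())"
```

```text
the job is handed in; nothing more can be done
None
```

I handed the job in with the cover upright on the bench clear of the fixture and the gripper still holding the bar knob on the third stop, 72° clockwise from home; the bottle, tweezers and brush were never touched, and no verdict came back.

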